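# Flip the occupied station's flag to red

## Robot

A 6-joint arm with a two-finger parallel gripper is mounted at the origin on a cart in front of the work surface, level with it; the furniture and walls round the work are solid. World frame = base frame: x ahead of the robot, y to its left, z up, the work surface at z = 0. Lengths are in mm, angles in rad, forces in N, time in s.
With the tool pointing down it reaches from about 350 to 775 mm from the base axis. Payload 7.3 kg.
Tool frame: the origin (TCP) lies midway between the tips of the shut fingers; the grasp point (between the pads) lies 19 mm behind it; x points along the fingers, z is the direction in which the jaws open and shut, and the axes are right-handed (so a half turn about x gives the same grasp; the last joint's range is limited). The gripper opens to 92 mm and grips with 3 to 60 N. Pads are 19 mm wide; open, the fingers measure 130 mm over their backs; the gripper's body (75 mm by 190 mm) begins 47 mm behind the grasp point.
Start: joints at [-1.418, 0.342, 1.524, -0, 1.275, -0.146], TCP at [154.569, -501.753, 195.841] pointing down, gripper open.
Joint ranges: [-2.53, 2.53], [-0.77, 2.02], [0.04, 2.7], [-1, 4.14], [0.28, 2.66], [-3.11, 3.11]. Speed limits (rad/s): [2.57, 2.57, 3.14, 3.14, 3.14, 3.14].

## Interface

Orientations are given as a unit quaternion [x, y, z, w].
In Python, from station import read_state, get_image, camera_params, job_done gives the robot as it stands.
- The arm moves only by the shell command python3 -m jog 'ROWS' [FORCE]. ROWS is JSON, a list of rows, each a list of 7 numbers: the finger opening in mm, from 0 to 91.8, then the shift along the tool's x, y, z in mm, then the turn, a rotation vector about the tool's x, y, z in degrees. A call has 1 to 12 rows; each row shifts and turns the commanded pose from where the row before left it, along the tool's axes as they then stand; what a row does not reach is not made up. A row lasts 1/8 s, in which the tool goes at most 62.5 mm and 10.7 degrees, less where a joint would pass 70% of its speed; a pose out of reach is approached as far as the arm can. A call with a gripper value outside its range is refused whole. The fingers move at their own pace and stop on an object; FORCE is the grip in N (left out, the last holds). Time passes only in rows, so rows that do not move let the fingers close. It gives the time, the measured TCP pose, the force and the opening at its end, in the units of the state.
- read_state(): the state, without advancing time (a new reading comes with each control period).
- get_image(name): name is "scene" or "side" or "wrist"; returns the picture (400x640x3 uint8, red, green, blue); there is no depth.
- camera_params(name): a dict with "fx", "fy", "cx", "cy" (pixels), "k1" (the pictures are not rectified: a ray, as slopes to the right and down, at radius r is drawn at 1 + k1 r^2 times it, then the intrinsics apply), "world_to_cam" (4x4, takes a point from world to camera coordinates); the wrist camera has in their place "tool_from_camera" (4x4, takes a point from camera to tool coordinates, whose origin is the TCP and whose axes are the tool frame's). Camera axes: x right, y up, looking along -z (the intrinsics and any distortion apply to the point x, -y, -z); pixel columns grow to the right and rows downward; lengths in mm; the calibration is good to about 2 mm. A picture is of the moment at which its call begins: read the wrist's pose just before it. camera_params takes no time and is no camera call.
- job_done(): hands the job in, once; it reports no verdict.
The state is a dict: "t": time; "q": joint angles; "joint_velocities": joint speeds; "tau": joint torques, N m; "position": TCP position; "ee_rot": TCP orientation; "force": force on the tool from outside, world axes, zero at the start; "ft_torque": the same for the moment, N m; "finger_gap": finger opening in mm.
Only numpy, scipy, OpenCV 4.12 (cv2) and the standard library are available. Lean on these libraries where they do the work, as an engineer would, in place of code of your own. Each camera call takes 0.05 s, during which the arm holds its last target. There are 200 camera calls.

## Task

A specimen cup has been set down on one of the two flag stations. With the fingertips only, flip that station's flag right over its hinge pin, from left to right, until it lies flat on its rests again and shows red instead of green. Do not grip or lift anything: leave the cup standing on its station, both stations and the small dropper vial where they are, and the other station's flag showing green.

Things in the scene. Friction and masses are not known exactly. Their poses are not given: they have to be found in the camera images.
- station_a: flag station on which the specimen cup stands: loose, heavy (0.9 kg) grey base plate 140 x 104 x 8 mm, with two upright cheeks that carry a hinge pin. Origin on the counter straight below the pin's middle; x along the pin, away from the robot at yaw 0, y to the left, z up. Plate from x = -97 to +43, y = -52 to +52 mm; a black disc at x = -62 mm is the cup's place
- hinge_a (a point): middle of station a's hinge pin, 75 mm above the counter, axes as the station's. Cheeks at x = 36 to 41 mm either side, y = -13 to 13 mm, tops 84 mm above the counter. They carry four small rests, x = 29 to 41 mm and y = 9 to 39 mm either side, tops 72.5 mm above the counter, for the flag to lie on. Between the rests (58 mm) it is open down to the plate
- flag_edge_a (a point): middle of the free edge of station a's flag, 52 mm from the pin. The flag is a flat plate 64 mm wide along the pin, 5 mm thick, from 10 to 52 mm off the pin, one face green, the other red
- tail_end_a (a point): middle of the end of station a's tail, 46 mm from the pin: a black tab 28 mm wide and 6 mm thick, in one line with the flag on the other side of the pin. Pressing it down lifts the flag; it swings below the pin while the flag goes over the top
- flag_a (a joint): angle of station a's flag about the pin, rad. 0: flat on the left (+y of the station), green up, tail to the right; pi/2: upright; pi (the stop): flat on the right (-y), red up, tail to the left. It starts at 0 to 0.3. The hinge is stiff (0.03 N m, about 1 N at the tail) and stays where it is left
- specimen_cup: loose lidded white specimen cup, 49 mm diameter, 55 mm high, on station a's plate (8 mm above the counter); origin at the centre of its underside, z up
- station_b: the other flag station, the same in every way as station a, with nothing standing on it
- flag_b (a joint): angle of station b's flag, as for flag_a; it starts at 0 to 0.3, green up, and is to stay
- dropper_vial: loose dropper vial with white cap, 26 mm diameter, 58 mm high, standing on the counter between the stations; origin at the centre of its underside, z up
There are look-alikes about, which are no part of the job. What is meant by the specimen_cup is not purple, and is the larger of those in its own colour.

How it is judged (in metres and radians):
At the end, for the whole second after the job is handed in: The flag of the station with the cup lies red side up within 0.14 rad of flat and at rest; the other flag is still within 0.5 rad of flat green side up; both stations, the cup (upright on its station) and the dropper vial (upright) are within 30 mm of where they began (value of joint flag_a above 3 rad and velocity of joint flag_a between -0.05 and 0.05 rad/s and value of joint flag_b below 0.5 rad and distance of each of station_a, station_b, specimen_cup, dropper_vial from where it was at the start of the episode below 0.03 m and z of specimen_cup in the frame of station_a between 0.004 and 0.013 m and angle between each of specimen_cup, dropper_vial's own z axis and vertical below 0.15 rad); the robot touches nothing.
It fails at once if a station is lifted or tipped (height (world z) of any of station_a, station_b above 0.01 m or angle between any of station_a, station_b's own z axis and vertical above 0.2 rad).
It fails at once if a station is pushed more than 30 mm away (distance of any of station_a, station_b from where it was at the start of the episode above 0.03 m).
It fails at once if the cup or the vial is lifted, knocked over or pushed more than 30 mm away (distance of any of specimen_cup, dropper_vial from where it was at the start of the episode above 0.03 m or height (world z) of specimen_cup above 0.02 m or angle between any of specimen_cup, dropper_vial's own z axis and vertical above 0.4 rad or height (world z) of dropper_vial above 0.012 m).
It fails at once if the other station's flag is raised (value of joint flag_b above 0.5 rad).
It also fails if it takes over 40 s, if anything falls off the work surface, if the arm or the gripper's body presses on something with over 40 N, if the wrist force passes 120 N, or if a joint passes its speed limit or range.

## Working session

There is one attempt and no reset: what is moved stays moved. The work goes in short steps, Python scripts to look and compute and a shell command to move; the robot and the scene stay as the last step left them, time stands still between calls to the robot, and variables do not carry over. Pictures are saved under pics/ and viewed, about 8 in all and at most 12, crops included, and the job is handed in when it is done.

```bash
mkdir -p pics; python3 - <<'E'
from station import *
import cv2
for n in ("scene","side"):
    cv2.imwrite(f"pics/{n}0.png",get_image(n)[:,:,::-1])
    print(n,{k:(v if not hasattr(v,'tolist') else v.tolist()) for k,v in camera_params(n).items()})
print(camera_params("wrist")); print(read_state())
E
```

```text
scene {'fx': 432.7594993001616, 'fy': 432.7594993001616, 'cx': 322.325882763988, 'cy': 199.57654876363586, 'k1': 0.040752855545899816, 'world_to_cam': [[0.5605464355902574, -0.827922811774735, 0.018207451498590838, -249.58187637822692], [0.37807669815251055, 0.2754149785474821, 0.8838577939384735, -238.6091892853177], [-0.7367806348304443, -0.48855952281652043, 0.46740120753389264, -600.9998508710694], [0.0, 0.0, 0.0, 1.0]]}
side {'fx': 509.99950343892147, 'fy': 509.99950343892147, 'cx': 321.786817120137, 'cy': 205.55457396872907, 'k1': 0.018600633598032927, 'world_to_cam': [[0.9635497421759346, -0.2671654203781842, -0.013947491058903244, -453.13076403090423], [0.13885642892510253, 0.4548715718847148, 0.8796651324437595, -131.82548049319183], [-0.22867178771955673, -0.8495378103682479, 0.4753890220186675, -1047.668372200814], [0.0, 0.0, 0.0, 1.0]]}
{'fx': 306.8317328538431, 'fy': 306.8317328538431, 'cx': 325.3854855839384, 'cy': 196.82289090161441, 'k1': -0.014733571675152553, 'tool_from_camera': array([[-3.93826336e-04,  2.71492278e-01, -9.62440537e-01,
        -1.88128091e+02],
   
[... 214 characters left out ...]
000000e+00,
         1.00000000e+00]])}
{'t': 0.1, 'q': array([-1.41799277e+00,  3.42667432e-01,  1.52487843e+00,  2.00402790e-05,
        1.27540513e+00, -1.45973096e-01]), 'joint_velocities': array([ 0.00024525, -0.00172174, -0.00273324,  0.00063779,  0.00137364,
        0.00134598]), 'tau': array([ 2.10809580e-03, -4.32003307e+01, -2.44694102e+01,  7.20893824e-02,
        5.25563769e-02, -4.20910692e-05]), 'position': array([ 154.51636153, -501.34337985,  195.22205412]), 'ee_rot': array([ 0.4203593 ,  0.56918241, -0.41967284,  0.56851048]), 'force': array([-0.97545028,  0.81521062, -0.35507562]), 'ft_torque': array([-0.01253727, -0.03738629,  0.08581276]), 'finger_gap': 91.51390921313063}
```

View pics/scene0.png

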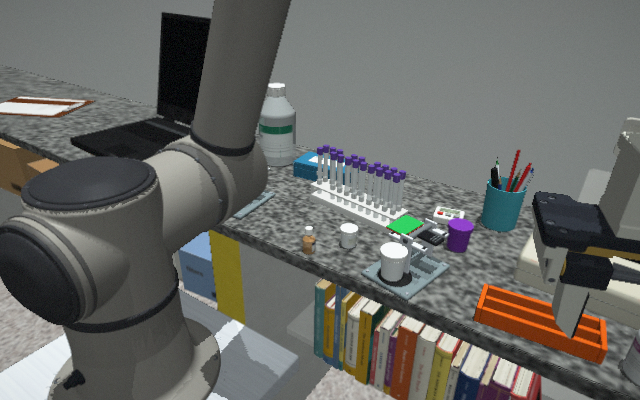

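View pics/side0.png

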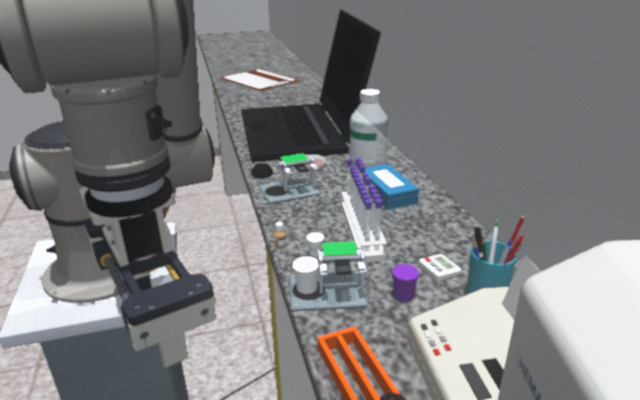

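Candidates: the white cup on a station (scene 393,262 / side 305,276), a smaller white cup on the counter (348,236 / 315,243), and a purple one (459,235 / 404,283). The cup meant is the large white one. The dropper vial is at scene (308,238), and station b is at side (290,180). I'll confirm this in an enlarged crop.

```bash
cat > h.py <<'E'
import numpy as np, cv2
from station import *
from scipy.spatial.transform import Rotation as R
def ray(name,uv,st=None):
    p=camera_params(name); u=(np.array(uv,float)-[p['cx'],p['cy']])/[p['fx'],p['fy']]
    rd=np.linalg.norm(u); r=rd
    for _ in range(20): r=rd/(1+p['k1']*r*r)
    u=u*(r/rd if rd else 1); d=np.array([u[0],-u[1],-1])
    if name=='wrist':
        T=np.eye(4);T[:3,:3]=R.from_quat(st['ee_rot']).as_matrix();T[:3,3]=st['position'];M=T@p['tool_from_camera']
    else: M=np.linalg.inv(np.array(p['world_to_cam']))
    return M[:3,3],M[:3,:3]@d
def onz(name,uv,z,st=None):
    o,d=ray(name,uv,st); return o+d*(z-o[2])/d[2]
def proj(name,X,st=None):
    p=camera_params(name)
    if name=='wrist':
        T=np.eye(4);T[:3,:3]=R.from_quat(st['ee_rot']).as_matrix();T[:3,3]=st['position'];M=np.linalg.inv(T@p['tool_from_camera'])
    else: M=np.array(p['world_to_cam'])
    c=M[:3,:3]@np.array(X,float)+M[:3,3]; u=np.array([c[0],-c[1]])/-c[2]
    return u*(1+p['k1']*(u@u))*[p['fx'],p['fy']]+[p['cx'],p['cy']]
E
python3 - <<'E'
import cv2,numpy as np
a=cv2.imread('pics/scene0.png')[200:310,340:470]; b=cv2.imread('pics/side0.png')[225:325,270:400]
r=lambda i:cv2.resize(i,None,fx=6,fy=6,interpolation=cv2.INTER_CUBIC)
cv2.imwrite('pics/c1.png',np.hstack([cv2.resize(a,None,fx=3,fy=5,interpolation=2)[:500],cv2.resize(b,None,fx=3,fy=5,interpolation=2)]))
E
python3 - <<'E'
from h import *
print(onz('scene',(393,281),8),onz('side',(307,293),8))
print('plate side',[onz('side',p,8).round() for p in((292,306),(365,304),(362,280),(291,284))])
print('vial',onz('scene',(308,250),0),onz('side',(280,243),0))
for n in('scene','side'):
    im=get_image(n); m=((im[:,:,1]>150)&(im[:,:,0]<80)&(im[:,:,2]<80)).astype('uint8')
    for c in cv2.findContours(m,0,2)[0]:
        if cv2.contourArea(c)>30: 
            print(n,c[:,0].mean(0)); print([onz(n,p[0],77).round().tolist()+p[0].tolist() for p in cv2.approxPolyDP(c,3,True)])
E
```

```text
[ 373.91685344 -200.56061611    8.        ] [ 384.9387834  -204.22904075    8.        ]
plate side [array([ 350., -233.,    8.]), array([ 478., -265.,    8.]), array([ 497., -195.,    8.]), array([ 362., -169.,    8.])]
vial [373.4513293  -13.86942307   0.        ] [372.73222511  -5.97896958   0.        ]
```

View pics/c1.png

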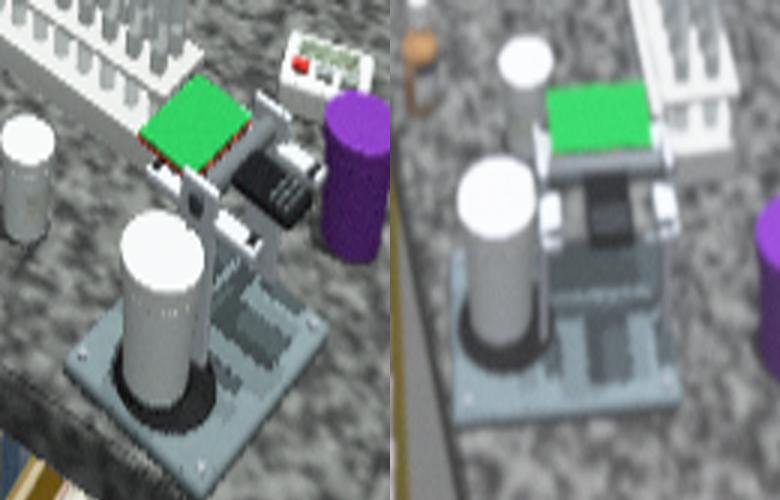

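Confirmed: the large white cup on the black disc of the near station, flag green and tail pointing right. Next I refine the pose.

```bash
python3 - <<'E'
from h import *
for n,ps in (('scene',((361.7,272),(405,299.4),(449.3,265))),('side',((291.7,310),(366,306),(290.7,275)))):
    print('corners',n,[onz(n,p,8).round().tolist() for p in ps])
for n in('scene','side'):
    hsv=cv2.cvtColor(cv2.imread(f'pics/{n}0.png'),40); m=cv2.inRange(hsv,(50,180,120),(70,255,255))
    for c in cv2.findContours(m,0,2)[0]:
        if cv2.contourArea(c)>30: 
            print(n,[onz(n,p[0],80).round().tolist()[:2]+p[0].tolist() for p in cv2.approxPolyDP(c,3,True)])
s=read_state();print(R.from_quat(s['ee_rot']).as_matrix().round(3))
E
```

```text
corners scene [[364.0, -142.0, 8.0], [341.0, -239.0, 8.0], [480.0, -266.0, 8.0]]
corners side [[347.0, -244.0, 8.0], [478.0, -271.0, 8.0], [368.0, -140.0, 8.0]]
scene [[428.0, -155.0, 387, 226], [426.0, -194.0, 406, 233], [476.0, -204.0, 422, 223], [479.0, -163.0, 403, 216]]
side [[432.0, -158.0, 324, 244], [425.0, -188.0, 325, 253], [478.0, -201.0, 354, 252], [486.0, -171.0, 353, 243]]
side [[497.0, 259.0, 305, 158], [496.0, 287.0, 302, 154], [441.0, 283.0, 282, 157], [445.0, 254.0, 286, 161]]
[[-0.     0.956  0.294]
 [ 0.001  0.294 -0.956]
 [-1.     0.    -0.001]]
```

```bash
python3 -m jog '[[0,0,0,0,-10.2,0,0],[0,0,0,0,-10.2,0,0],[0,0,0,0,-10.2,0,0],[0,0,0,0,-10.2,0,0],[0,0,0,0,-10.2,0,0],[0,0,0,0,-10.2,0,0]]' 5 && python3 -m jog '[[0,0,38,29,0,0,0],[0,0,38,29,0,0,0],[0,0,38,29,0,0,0],[0,0,38,29,0,0,0],[0,0,38,29,0,0,0],[0,0,38,29,0,0,0],[0,0,38,29,0,0,0],[0,0,40,27,0,0,0],[0,0,0,0,0,0,0],[0,0,0,0,0,0,0]]'; python3 - <<'E'
from h import *
s=read_state(); im=get_image('wrist')[:,:,::-1].copy(); cv2.imwrite('pics/w1.png',im)
print(s['position'],s['finger_gap'],s['force'],R.from_quat(s['ee_rot']).as_matrix().round(3))
O=np.array([448.7,-209.6,0]);c,q=np.cos(-.2),np.sin(-.2)
W=lambda x,y,z:O+[c*x-q*y,q*x+c*y,z]
for P in((-97,-52,8),(43,-52,8),(43,52,8),(-97,52,8),(38.5,0,84),(-38.5,0,84),(0,-46,78),(0,0,75)):
    u=proj('wrist',W(*P),s); print(P,u.round()); cv2.circle(im,tuple(int(v) for v in u.round()),3,(255,0,255),1)
cv2.imwrite('pics/w1a.png',im)
E
```

```text
t: 0.95
position: [154.5, -501.6, 195.7]
ee_rot: [0.07, 0.704, -0.07, 0.704]
force: [-0.8, 0.6, -0.1]
finger_gap: 36.1
t: 2.2
position: [441.4, -248.8, 195.6]
ee_rot: [0.072, 0.704, -0.072, 0.703]
force: [-0.2, 0.5, -0.7]
finger_gap: 0.4
[ 441.36258919 -248.79097444  195.59851319] 0.3906732480475402 [-0.20162337  0.49471157 -0.72815979] [[-0.001  0.202  0.979]
 [-0.     0.979 -0.202]
 [-1.    -0.    -0.001]]
(-97, -52, 8) [248. 181.]
(43, -52, 8) [359. 180.]
(43, 52, 8) [362.  93.]
(-97, 52, 8) [241.  94.]
(38.5, 0, 84) [364. 145.]
(-38.5, 0, 84) [285. 146.]
(0, -46, 78) [325. 190.]
(0, 0, 75) [325. 144.]
```

View pics/w1a.png

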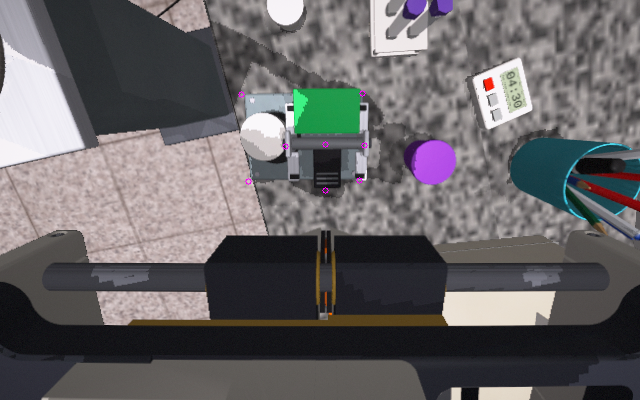

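```bash
python3 -m jog '[[0,40,8,1,0,0,0],[0,40,0,0,0,0,0],[0,20,0,0,0,0,0],[0,10,0,0,0,0,0],[0,0,0,0,0,0,0]]' && python3 -m jog '[[0,7,0,0,0,0,0],[0,7,0,0,0,0,0],[0,7,0,0,0,0,0],[0,0,0,0,0,0,0]]'; python3 - <<'E'
from h import *
a=get_image('scene')[190:310,330:480,::-1];b=get_image('wrist')[60:240,200:420,::-1]
cv2.imwrite('pics/c2.png',np.hstack([cv2.resize(a,(400,320),interpolation=2),cv2.resize(b,(391,320),interpolation=2)]))
E
```

```text
t: 2.88
position: [443.9, -241.7, 85.7]
ee_rot: [0.072, 0.704, -0.072, 0.703]
force: [0.5, -0.6, 0.2]
finger_gap: 0.2
t: 3.38
position: [444.0, -240.7, 64.2]
ee_rot: [0.072, 0.704, -0.072, 0.703]
force: [-0.0, 0.3, -0.5]
finger_gap: 0.5
```

View pics/c2.png

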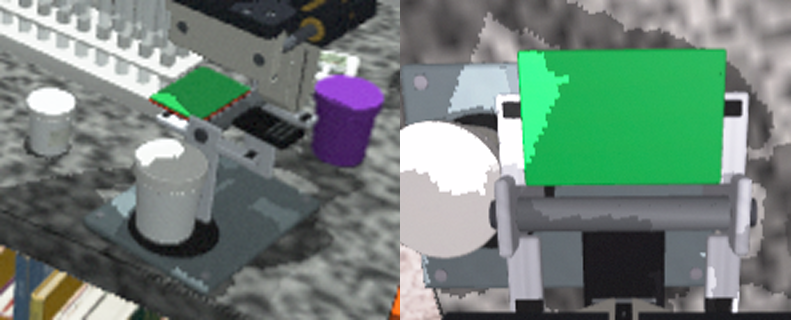

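The fingertip sits over the tail, centred between the rests (crop 624,300). The flag has not risen yet. I keep pressing.

```bash
python3 -m jog '[[0,6,0,0,0,0,0],[0,6,0,0,0,0,0],[0,6,0,0,0,0,0],[0,4,0,0,0,0,0],[0,0,0,0,0,0,0]]'; python3 - <<'E'
from h import *
a=get_image('scene')[190:310,330:480,::-1];b=get_image('wrist')[60:240,200:420,::-1]
cv2.imwrite('pics/c3.png',np.hstack([cv2.resize(a,(400,320),interpolation=2),cv2.resize(b,(391,320),interpolation=2)]))
E
```

```text
t: 4.1
position: [444.2, -241.0, 42.5]
ee_rot: [0.072, 0.704, -0.072, 0.703]
force: [0.2, 0.6, 1.0]
finger_gap: 0.3
```

View pics/c3.png

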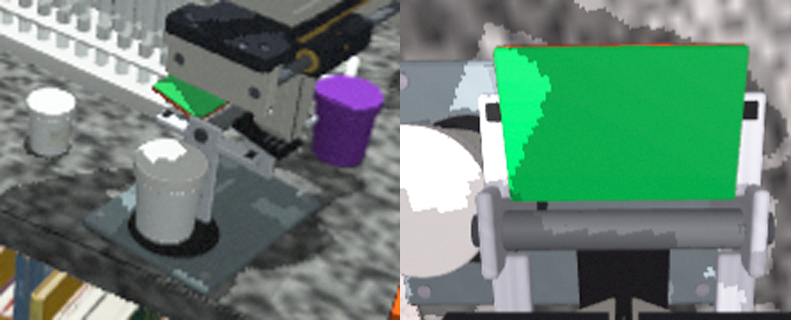

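```bash
python3 - <<'E'
from h import *
s=read_state()
O=np.array([451.5,-207,0]);c,q=np.cos(-.2),np.sin(-.2)
W=lambda x,y,z:O+[c*x-q*y,q*x+c*y,z]
print('tcp local',(s['position']-O)@np.array([[c,q,0],[-q,c,0],[0,0,1]]).T)
w=get_image('wrist')[:,:,::-1]
m=cv2.inRange(cv2.cvtColor(w,40),(45,150,80),(75,255,255)); cn=max(cv2.findContours(m,0,2)[0],key=cv2.contourArea)
print(cv2.approxPolyDP(cn,4,True)[:,0].tolist())
for t in (.1,.2,.4,.6,.8,.95):
    print(t,[proj('wrist',W(x,r*np.cos(t)-2.5*np.sin(t),75+r*np.sin(t)+2.5*np.cos(t)),s).round(1).tolist() for r in(52,10) for x in(-32,32)])
a=get_image('side')[210:320,270:410,::-1];b=get_image('scene')[200:290,370:480,::-1]
cv2.imwrite('pics/c4.png',np.hstack([cv2.resize(a,(400,314),interpolation=2),cv2.resize(b,(384,314),interpolation=2)]))
E
```

```text
tcp local [ -0.24480258 -34.74443082  42.79427695]
[[253, 88], [263, 172], [387, 171], [394, 86]]
0.1 [[254.4, 79.9], [395.2, 79.5], [261.6, 168.9], [388.7, 168.5]]
0.2 [[251.9, 81.3], [397.6, 80.8], [261.2, 170.0], [389.0, 169.7]]
0.4 [[247.0, 88.3], [402.5, 87.8], [260.7, 172.8], [389.6, 172.5]]
0.6 [[242.4, 101.4], [407.2, 100.9], [260.2, 176.2], [390.1, 175.8]]
0.8 [[238.4, 120.7], [411.2, 120.2], [259.9, 180.1], [390.4, 179.7]]
0.95 [[236.2, 138.9], [413.4, 138.3], [259.8, 183.1], [390.5, 182.8]]
```

View pics/c4.png

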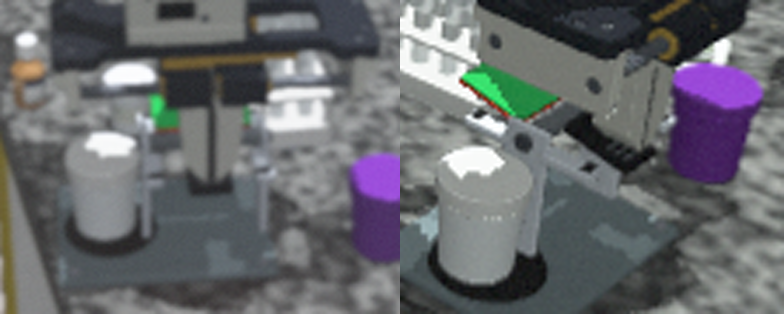

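```bash
python3 - <<'E'
from h import *
s=read_state(); p=s['position']
for n,o,f in(('scene',(370,200),(384/110,314/90)),('side',(270,210),(400/140,314/110))):
    for dz in(0,20): print(n,dz,((proj(n,p+[0,0,dz])-o)*f).round(), 'crop px')
O=np.array([451.5,-207,0]);c,q=np.cos(-.2),np.sin(-.2)
W=lambda x,y,z:O+[c*x-q*y,q*x+c*y,z]
for t in(.2,.4,.6,.8):
  for n,o,f in(('scene',(370,200),(384/110,314/90)),('side',(270,210),(400/140,314/110))):
    print(t,n,'tail',((proj(n,W(0,-46*np.cos(t),75-46*np.sin(t)))-o)*f).round(),'flagedge L,R',[((proj(n,W(x,52*np.cos(t),75+52*np.sin(t)))-o)*f).round().tolist() for x in(-32,32)])
E
```

```text
scene 0 [217. 188.] crop px
scene 20 [222. 156.] crop px
side 0 [209. 211.] crop px
side 20 [209. 185.] crop px
0.2 scene tail [240. 160.] flagedge L,R [[55.0, 77.0], [127.0, 38.0]]
0.2 side tail [212. 191.] flagedge L,R [[149.0, 85.0], [244.0, 80.0]]
0.4 scene tail [233. 172.] flagedge L,R [[61.0, 64.0], [133.0, 24.0]]
0.4 side tail [211. 200.] flagedge L,R [[149.0, 75.0], [244.0, 70.0]]
0.6 scene tail [224. 181.] flagedge L,R [[71.0, 52.0], [143.0, 13.0]]
0.6 side tail [210. 206.] flagedge L,R [[149.0, 67.0], [246.0, 62.0]]
0.8 scene tail [212. 187.] flagedge L,R [[82.0, 43.0], [154.0, 4.0]]
0.8 side tail [209. 210.] flagedge L,R [[150.0, 62.0], [247.0, 57.0]]
```

```bash
python3 - <<'E'
from h import *
s=read_state(); T=R.from_quat(s['ee_rot']).as_matrix()
P=lambda x,y,z:s['position']+T@[x,y,z]
im={n:get_image(n)[:,:,::-1].copy() for n in('scene','side')}
def box(x0,x1,hy,hz,col):
    for n in im:
        v=[proj(n,P(x,y,z)) for x in(x0,x1) for y in(-hy,hy) for z in(-hz,hz)]
        for i in range(8):
            for b in(1,2,4):
                if i<i^b: cv2.line(im[n],*[tuple(int(round(k*8)) for k in v[j]) for j in(i,i^b)],col,1,cv2.LINE_AA,3)
F=4
for n in im: im[n]=im[n]
box(-66,0,9.5,19,(0,255,255)); box(-130,-66,37.5,95,(255,0,255))
a=im['side'][170:320,250:420];b=im['scene'][150:290,360:500]
cv2.imwrite('pics/c5.png',np.hstack([cv2.resize(a,(400,400),interpolation=2),cv2.resize(b,(400,400),interpolation=2)]))
E
```

```text
(no output)
```

View pics/c5.png

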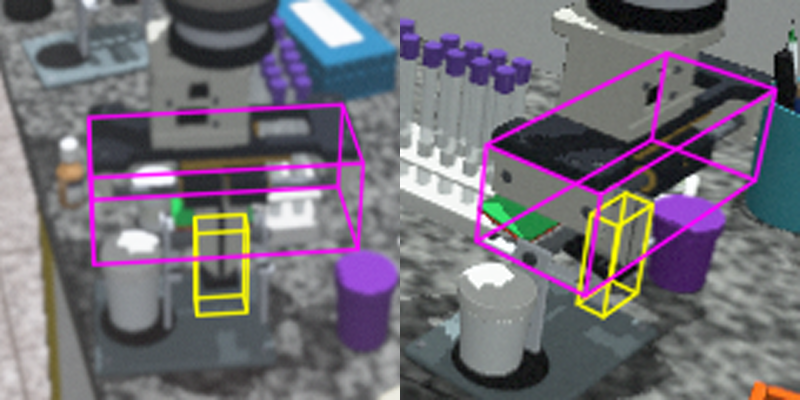

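The pictures show the real fingertip about 20 mm higher than the reported TCP, resting on the tail (side crop 210,280) with the flag at about 0.3 rad. So I go further down in small steps, watching force and flag angle.

```bash
cat > ang.py <<'E'
from h import *
O=np.array([451.5,-207,0]);c,q=np.cos(-.2),np.sin(-.2)
W=lambda x,y,z:O+[c*x-q*y,q*x+c*y,z]
def ang():
    s=read_state(); hsv=cv2.cvtColor(get_image('wrist'),41); m=cv2.inRange(hsv,(45,150,60),(75,255,255))
    cn=cv2.findContours(m,0,2)[0]
    print('force',s['force'].round(1),'local',((s['position']-O)@np.array([[c,q,0],[-q,c,0],[0,0,1]]).T).round(1))
    if cn:
        cn=max(cn,key=cv2.contourArea); print('green area',cv2.contourArea(cn),'box',cv2.boundingRect(cn)); v=cn[:,0,1].min()
        ts=np.arange(0,1.8,.02); e=[abs(proj('wrist',W(0,52*np.cos(t)-2.5*np.sin(t),75+52*np.sin(t)+2.5*np.cos(t)),s)[1]-v) for t in ts]
        print('theta~',ts[np.argmin(e)])
if __name__=='__main__': ang()
E
python3 -m jog '[[0,4,0,0,0,0,0],[0,4,0,0,0,0,0],[0,0,0,0,0,0,0]]' && python3 ang.py; python3 -m jog '[[0,4,0,0,0,0,0],[0,4,0,0,0,0,0],[0,0,0,0,0,0,0]]' && python3 ang.py
```

```text
t: 4.82
position: [444.3, -241.0, 34.5]
ee_rot: [0.072, 0.704, -0.072, 0.703]
force: [0.8, 0.6, -0.0]
finger_gap: 0.1
force [ 0.8  0.6 -0. ] local [ -0.3 -34.8  34.5]
green area 12259.0 box (240, 98, 168, 84)
theta~ 0.58
t: 5.25
position: [444.2, -241.0, 26.5]
ee_rot: [0.072, 0.704, -0.072, 0.703]
force: [0.6, 0.3, -0.6]
finger_gap: 0.4
force [ 0.6  0.3 -0.6] local [ -0.4 -34.8  26.5]
green area 11542.0 box (228, 119, 193, 71)
theta~ 0.78
```

```bash
python3 -m jog '[[0,4,0,0,0,0,0],[0,4,0,0,0,0,0],[0,0,0,0,0,0,0]]' && python3 ang.py; python3 - <<'E'
from h import *
a=get_image('side')[190:320,260:410,::-1];b=get_image('scene')[180:290,360:490,::-1]; d=get_image('wrist')[:,:,::-1]
cv2.imwrite('pics/c6.png',np.hstack([cv2.resize(i,(265,265),interpolation=2) for i in(a,b,d[60:260,220:420])]))
E
```

```text
t: 5.68
position: [444.2, -241.0, 18.4]
ee_rot: [0.072, 0.704, -0.072, 0.703]
force: [0.3, -0.6, 0.3]
finger_gap: 0.7
force [ 0.3 -0.6  0.3] local [ -0.4 -34.7  18.4]
green area 9807.0 box (216, 144, 217, 55)
theta~ 0.9400000000000001
```

View pics/c6.png

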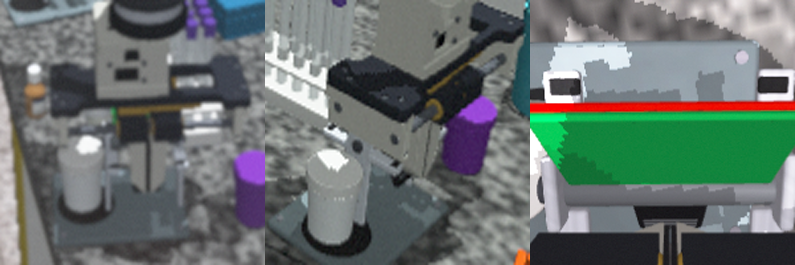

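The flag stands at about 1 rad with its red underside edge visible (wrist crop row 105). Now up, over to its left side, and push it across.

```bash
python3 -m jog '[[0,-20,0,0,0,0,0],[0,-50,0,0,0,0,0],[0,-50,0,0,0,0,0],[0,-25,0,0,0,0,0],[0,0,50,0,0,0,0],[0,0,45,0,0,0,0],[0,0,0,0,0,0,0],[0,40,0,0,0,0,0],[0,30,0,0,0,0,0],[0,18,0,0,0,0,0],[0,0,0,0,0,0,0]]' && python3 ang.py; python3 - <<'E'
from h import *
a=get_image('side')[190:320,260:410,::-1];b=get_image('scene')[180:290,360:490,::-1]; d=get_image('wrist')[:,:,::-1]
cv2.imwrite('pics/c7.png',np.hstack([cv2.resize(i,(265,265),interpolation=2) for i in(a,b,d[100:400,170:470])]))
E
```

```text
t: 7.25
position: [462.6, -148.3, 74.7]
ee_rot: [0.072, 0.704, -0.072, 0.702]
force: [0.3, -0.8, 0.4]
finger_gap: 0.3
force [ 0.3 -0.8  0.4] local [-0.8 59.7 74.7]
green area 0.0 box (325, 309, 2, 1)
theta~ 0.9400000000000001
```

View pics/c7.png

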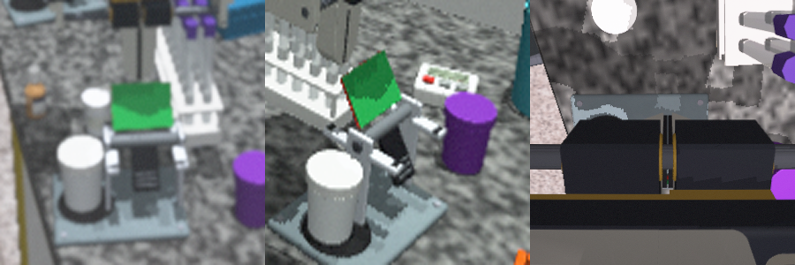

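The flag is at about 1 rad. The finger is behind it on the left, below its free edge. I sweep right.

```bash
python3 -m jog '[[0,4,0,0,0,0,0],[0,0,-10,0,0,0,0],[0,0,-10,0,0,0,0],[0,0,-8,0,0,0,0],[0,0,-8,0,0,0,0],[0,0,-8,0,0,0,0],[0,0,-8,0,0,0,0],[0,0,-8,0,0,0,0],[0,0,-8,0,0,0,0],[0,0,0,0,0,0,0]]' && python3 - <<'E'
from h import *
print(read_state()['force'])
a=get_image('side')[190:320,260:410,::-1];b=get_image('scene')[180:290,360:490,::-1]; d=get_image('wrist')[:,:,::-1]
cv2.imwrite('pics/c8.png',np.hstack([cv2.resize(i,(265,265),interpolation=2) for i in(a,b,d[100:400,170:470])]))
E
```

```text
t: 8.7
position: [449.7, -215.3, 71.8]
ee_rot: [0.072, 0.703, -0.072, 0.703]
force: [0.2, 0.3, 0.0]
finger_gap: 0.3
[0.22570013 0.29500744 0.00394139]
```

View pics/c8.png

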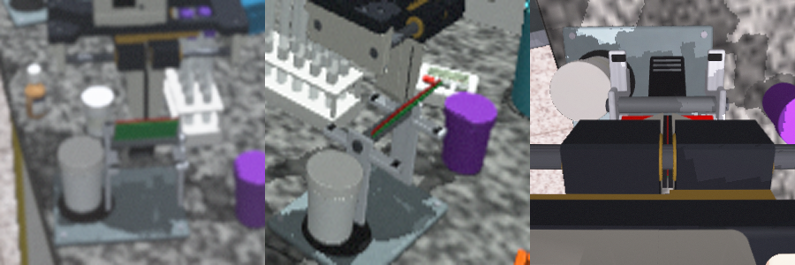

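The flag is past vertical and leaning right, with its red face against the finger. Next I go further right, then press it down onto the rests.

```bash
python3 -m jog '[[0,0,-10,0,0,0,0],[0,0,-10,0,0,0,0],[0,0,-8,0,0,0,0],[0,3,0,0,0,0,0],[0,3,0,0,0,0,0],[0,0,0,0,0,0,0]]'; for i in 1; do python3 -m jog '[[0,3,0,0,0,0,0],[0,0,0,0,0,0,0]]'; python3 -m jog '[[0,3,0,0,0,0,0],[0,0,0,0,0,0,0]]'; done
```

```text
t: 9.6
position: [443.9, -241.6, 65.4]
ee_rot: [0.072, 0.704, -0.072, 0.703]
force: [-0.8, 0.4, -0.0]
finger_gap: 0.9
t: 9.85
position: [444.1, -241.8, 62.6]
ee_rot: [0.072, 0.704, -0.072, 0.703]
force: [0.2, -0.4, -0.0]
finger_gap: 0.4
t: 10.1
position: [444.1, -241.9, 59.6]
ee_rot: [0.072, 0.703, -0.072, 0.703]
force: [0.4, -0.5, 0.1]
finger_gap: 0.6
```

```bash
python3 -m jog '[[0,2,0,0,0,0,0],[0,0,0,0,0,0,0]]'; python3 -m jog '[[0,2,0,0,0,0,0],[0,0,0,0,0,0,0]]';python3 -m jog '[[0,1,0,0,0,0,0],[0,0,0,0,0,0,0]]' | grep -E "pos|force"
```

```text
t: 10.35
position: [444.1, -242.0, 57.7]
ee_rot: [0.072, 0.703, -0.072, 0.703]
force: [0.5, -0.1, -0.0]
finger_gap: 0.4
t: 10.6
position: [444.1, -242.0, 55.7]
ee_rot: [0.072, 0.703, -0.072, 0.703]
force: [0.9, -0.1, 0.5]
finger_gap: 0.4
position: [444.2, -242.0, 54.8]
force: [0.1, 0.0, 0.1]
```

```bash
python3 -m jog '[[0,1,0,0,0,0,0],[0,0,0,0,0,0,0]]'| grep -E "pos|force"; python3 -m jog '[[0,1,0,0,0,0,0],[0,0,0,0,0,0,0]]'| grep -E "pos|force";python3 -m jog '[[0,1,0,0,0,0,0],[0,0,0,0,0,0,0]]' | grep -E "pos|force"
```

```text
position: [444.1, -242.0, 53.8]
force: [-0.7, -1.0, 1.0]
position: [444.1, -242.0, 52.7]
force: [0.6, -0.3, -0.2]
position: [444.1, -242.0, 51.8]
force: [-1.1, -0.7, 0.1]
```

```bash
python3 -m jog '[[0,1,0,0,0,0,0],[0,0,0,0,0,0,0]]'| grep -E "pos|force"; python3 -m jog '[[0,1,0,0,0,0,0],[0,0,0,0,0,0,0]]'| grep -E "pos|force";python3 -m jog '[[0,1,0,0,0,0,0],[0,0,0,0,0,0,0]]' | grep -E "pos|force"
python3 - <<'E'
from ang import *
im=get_image('scene'); hsv=cv2.cvtColor(im,41); m=cv2.inRange(hsv,(0,150,90),(6,255,255))|cv2.inRange(hsv,(174,150,90),(180,255,255))
m[:190]=0;m[290:]=0;m[:,:370]=0;m[:,480:]=0
print('red bbox',cv2.boundingRect(m),cv2.countNonZero(m))
for t in(2.6,2.8,3.0,3.14):
    print(t,[proj('scene',W(x,r*np.cos(t)-2.5*np.sin(t)*-1*-1,75+r*np.sin(t)-2.5*np.cos(t)*1)).round().tolist() for r in(52,10) for x in(-32,32)])
E
```

```text
position: [444.1, -242.0, 50.7]
force: [0.7, 0.6, -0.3]
position: [444.1, -242.0, 49.7]
force: [0.3, -0.0, 0.6]
position: [444.1, -242.0, 48.7]
force: [-0.6, 0.7, 0.4]
red bbox (414, 232, 39, 17) 275
2.6 [[432.0, 234.0], [452.0, 221.0], [413.0, 237.0], [433.0, 224.0]]
2.8 [[433.0, 240.0], [453.0, 227.0], [413.0, 238.0], [433.0, 225.0]]
3.0 [[434.0, 245.0], [453.0, 232.0], [413.0, 238.0], [433.0, 226.0]]
3.14 [[433.0, 249.0], [453.0, 235.0], [413.0, 239.0], [433.0, 226.0]]
```

```bash
for i in 1; do python3 -m jog '[[0,1,0,0,0,0,0],[0,0,0,0,0,0,0]]'| grep -E "pos|force"; python3 -m jog '[[0,1,0,0,0,0,0],[0,0,0,0,0,0,0]]'| grep -E "pos|force"; python3 -m jog '[[0,1,0,0,0,0,0],[0,0,0,0,0,0,0]]'| grep -E "pos|force"; done
```

```text
position: [444.1, -242.0, 47.7]
force: [-0.5, 0.4, 0.2]
position: [444.1, -242.0, 46.9]
force: [-0.5, -0.4, 0.8]
position: [444.2, -242.1, 46.6]
force: [-3.2, 1.0, 8.0]
```

8 N up means the flag is on its stop. Retreat and check.

```bash
python3 -m jog '[[0,-10,0,0,0,0,0],[0,-40,0,0,0,0,0],[0,-50,0,0,0,0,0],[0,-50,0,0,0,0,0],[0,0,-40,0,0,0,0],[0,0,-50,0,0,0,0],[0,0,-50,0,0,0,0],[0,0,0,0,0,0,0],[0,0,0,0,0,0,0]]'; python3 - <<'E'
from ang import *
ims={n:get_image(n) for n in('scene','side')}
for n,im in ims.items():
    hsv=cv2.cvtColor(im,41); m=cv2.inRange(hsv,(0,150,90),(6,255,255))|cv2.inRange(hsv,(174,150,90),(180,255,255))
    b=(370,480,190,290) if n=='scene' else (315,370,225,300)
    k=np.zeros_like(m);k[b[2]:b[3],b[0]:b[1]]=m[b[2]:b[3],b[0]:b[1]]
    cn=max(cv2.findContours(k,0,2)[0],key=cv2.contourArea)
    print(n,cv2.approxPolyDP(cn,3,True)[:,0].tolist())
    for t in(2.8,3.0,3.14): print(t,[proj(n,W(x,r*np.cos(t)+2.5*np.sin(t),75+r*np.sin(t)-2.5*np.cos(t))).round().tolist() for r in(52,10) for x in(-32,32)])
cv2.imwrite('pics/c9.png',np.hstack([cv2.resize(i[:,:,::-1],(395,360),interpolation=2) for i in(ims['side'][130:320,230:420],ims['scene'][180:310,290:480])]))
E
```

```text
t: 14.28
position: [415.7, -378.5, 195.7]
ee_rot: [0.072, 0.704, -0.072, 0.703]
force: [0.5, -0.7, -0.4]
finger_gap: 0.7
scene [[452, 236], [433, 227], [414, 240], [434, 249]]
2.8 [[433.0, 239.0], [452.0, 226.0], [412.0, 237.0], [432.0, 224.0]]
3.0 [[433.0, 245.0], [453.0, 232.0], [413.0, 238.0], [433.0, 226.0]]
3.14 [[433.0, 249.0], [453.0, 235.0], [413.0, 239.0], [433.0, 226.0]]
side [[361, 272], [358, 260], [325, 262], [328, 275]]
2.8 [[326.0, 266.0], [363.0, 264.0], [324.0, 259.0], [359.0, 258.0]]
3.0 [[326.0, 271.0], [363.0, 269.0], [324.0, 260.0], [359.0, 259.0]]
3.14 [[326.0, 275.0], [363.0, 273.0], [324.0, 261.0], [359.0, 259.0]]
```

View pics/c9.png

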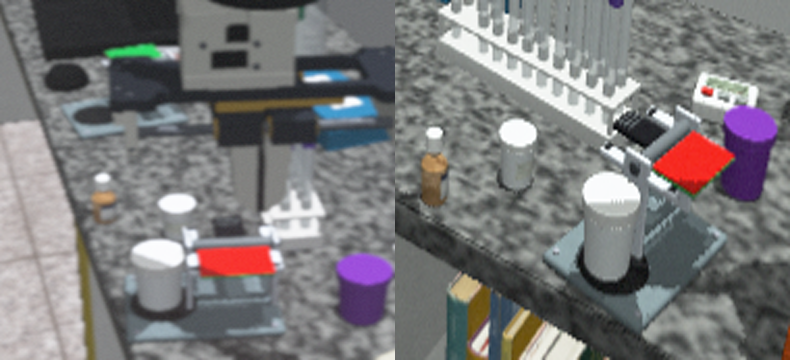

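The flag is flat and red side up. Its corners match 3.14 rad in both views to about a pixel. The cup and vial stand, station b is still green, and the robot is clear.

```bash
python3 -c "from station import *; print(job_done(), read_state()['t'])"
```

```text
the job is handed in; nothing more can be done
the job is handed in; nothing more can be done
```

I flipped station a's flag with the shut fingertips and handed the job in. I pressed the tail down to lift the flag to about 1 rad, pushed it over from the left, then pressed it onto its rests until it stopped (8 N at the wrist).

**Last checks before handing in (arm clear of everything, t ≈ 14.3 s):**
- **Flag a:** red side up. Its corners match 3.14 rad in both fixed views to within 1–2 pixels.
- **Cup, vial and station a:** the cup and vial stand upright. They and station a look unmoved, but I judged this by eye and did not measure it.
- **Station b:** its flag still shows green. I never worked near it and did not measure its angle.

**One disagreement:** in the camera pictures the fingertips looked about 20–25 mm higher than the reported TCP height. I did not find out why. I guided the vertical moves by force and pictures instead.

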